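# Put the hole saw away in the open drawer

## Task

Pick up the hole saw from the workbench and stand it, teeth up as it is now, on the floor of the open drawer of the small red-fronted drawer unit, then let go. Leave the drawer open.

Things in the scene. Friction and masses are not known exactly. Their poses are not given: they have to be found in the camera images.
- hole_saw_mid (a point): centre (on the axis, half-way up) of the hole saw: a round tan-brown steel cup, 44 mm in diameter, 46 mm tall, standing on its closed base with teeth round its open top; z points up out of the teeth. Grasp it round the outside, at any yaw. A white tape roll, a short grey pipe coupling and a chuck key lie near it and are not wanted.
- drawer_spot (a point): point on top of the drawer's floor (22 mm above the bench), mid-way across and 72 mm behind the inner face of its front; moves with the drawer. x points from the front into the unit, y left across the drawer, z up. Drawer inside: 204 mm wide, side walls 56 mm high; front's top edge 88 mm above the bench. At the start 144 to 169 mm behind the front is uncovered: this point is about its middle.
- unit_face (a point): middle of the top front edge of the drawer unit's box, 100 mm above the bench. The unit is a grey box fixed to the bench, 240 mm wide, its one drawer with a red front and steel bar handle toward the robot; the box covers the rear of the drawer. x points into the unit, y left along the edge, z up. drawer_spot lies 72 to 97 mm in front at the start; the drawer slides at about 1 N.
Mind the look-alikes: they are no part of the job. Of the things that look like the part that bears hole_saw_mid, the middle-sized one is meant.

How it is judged:
By the outcome, as a careful person would: the job done as asked, in the order asked, and still so for the second after the job is handed in, with the robot touching nothing.
It also fails if it takes over 34 s, if anything falls off the work surface, if the arm or the gripper's body presses on something with over 40 N, if the wrist force passes 120 N, or if a joint passes its speed limit or range.

## Robot

A 7-joint arm with a two-finger parallel gripper is mounted at the origin on a cart in front of the work surface, level with it; the furniture and walls round the work are solid. World frame = base frame: x ahead of the robot, y to its left, z up, the work surface at z = 0. Lengths are in mm, angles in rad, forces in N, time in s.
With the tool pointing down it reaches from about 400 to 900 mm from the base axis. Payload 5.6 kg.
Tool frame: the origin (TCP) lies midway between the tips of the shut fingers; the grasp point (between the pads) lies 19 mm behind it; z points along the fingers, y is the line along which they close (so a half turn about z gives the same grasp; the last joint's range is limited). The gripper opens to 92 mm and grips with 3 to 60 N. Pads are 20 mm wide; open, the fingers measure 128 mm over their backs; the gripper's body (75 mm by 189 mm) begins 69 mm behind the grasp point.
Start: joints at [-1.393, 0.468, -0.012, 1.603, 0.006, 1.071, -0.056], TCP at [142.398, 634.217, 214.592] pointing down, gripper open.
Joint ranges: [-2.53, 2.53], [-0.31, 2.02], [-1.57, 1.55], [0.28, 2.44], [-1.29, 4.43], [0.15, 1.84], [-2.92, 2.92]. Speed limits (rad/s): [2.57, 2.57, 3.14, 3.14, 3.14, 3.14, 3.14].

## Interface

Orientations are given as a rotation vector (axis times angle).
In Python, from cell import robot, grip, kin, viewer gives the robot as it stands. Calls block until the motion is done:
- robot.movep(position, orientation): joint-space move of the TCP to a pose.
- robot.servo_line(position, feed=150, rotation=None): straight line of the TCP; rotation=None keeps the orientation; feed is the mean speed in mm/s.
- robot.goto_joints(angles): joint-space move.
- grip(opening, newtons=None): opening from 0.0 (shut) to 1.0 (fully open); newtons is the grip in N (None keeps the last); returns when the fingers have stopped.
- robot.hold(seconds).
- kin.ik(position, orientation): joint angles nearest the present ones, or None.
- robot.observe(): the state.
- viewer.read_camera(name): name is "scene" or "top" or "wrist"; returns the picture (420x560x3 uint8, red, green, blue); there is no depth.
- viewer.camera_info(name): a dict with "camera_matrix" (3x3 intrinsics, pixels), "R" (3x3) and "t" (3): a world point X has camera coordinates R X + t. Camera axes: x right, y down, z forward; pixel columns grow to the right and rows downward; lengths in mm; the calibration is good to about 2 mm. A picture is of the moment at which its call begins: read the wrist's pose just before it. camera_info takes no time and is no camera call; for the wrist camera it gives the pose at the moment of the call.
A pose or a line that the arm cannot do raises robot.IKError and nothing moves.
- robot.job_done(): hands the job in; it is judged then, once.
Trained networks look in the newest picture that a camera, given by its name, has taken for a name from the list of things; names that differ only in an ending like _2 or _b are one class to them, and where a whole thing is asked for, a point or a joint stands for the part that bears it (a point fixed in the world has none). Each returns a list of dicts, best first, with "confidence" (0 to 1); they miss things now and then, are a little off and sometimes report something else, mostly with a low value. They report only what shows in the picture. A call takes as long as a camera call. They do not tell look-alikes from the thing itself.
- viewer.silhouettes(name, camera): "mask" (420x560 bool, what is visible of it).
- viewer.pinpoint(name, camera): "at" ([x, y, z] in mm, in the coordinates of the camera as it stood for that picture, good to about 4 mm: a listed point, or the origin of a listed thing).
The state is a dict: "t": time; "joints": joint angles; "joint_velocities": joint speeds; "joint_torque": joint torques, N m; "tcp_pos": TCP position; "tcp_rot": TCP orientation; "contact_force": force on the tool from outside, world axes, zero at the start; "wrist_torque": the same for the moment, N m; "grip_width": opening from 0.0 (shut) to 1.0 (fully open); "grip_force": force on a finger pad.
Only numpy, scipy, OpenCV 4.12 (cv2) and the standard library are available. Lean on these libraries where they do the work, as an engineer would, in place of code of your own. Each camera call takes 0.05 s, during which the arm holds its last target. There are 200 camera calls.

## Working session

There is one attempt and no reset: what is moved stays moved. The work goes in short steps, each a Python script; the robot and the scene stay as the last script left them, time stands still between calls to the robot, and variables do not carry over. Pictures are saved under pics/ and viewed, at most 10 in all, crops included, and the job is handed in when it is done.

```bash
mkdir -p pics; ls
cat > h.py <<'E'
from cell import robot, grip, kin, viewer
import numpy as np, cv2
def snap(c,f):
    im=viewer.read_camera(c); cv2.imwrite('pics/'+f,im[:,:,::-1]); return im
def world(p,c):
    i=viewer.camera_info(c); return np.array(i['R']).T@(np.array(p)-np.array(i['t']))
def pix(p,c):
    i=viewer.camera_info(c); q=np.array(i['camera_matrix'])@(np.array(i['R'])@np.array(p)+np.array(i['t'])); return q[:2]/q[2]
def ray(uv,c,z):
    i=viewer.camera_info(c);R=np.array(i['R']);o=-R.T@np.array(i['t'])
    d=R.T@np.linalg.inv(i['camera_matrix'])@np.array([*uv,1]); return o+d*(z-o[2])/d[2]
E
python3 - <<'E'
from h import *
np.set_printoptions(precision=1,suppress=True)
a=snap('scene','s1.png'); b=snap('top','t1.png')
cv2.imwrite('pics/both1.png',cv2.resize(np.vstack([a,b])[:,:,::-1],(400,600)) )
for c in('scene','top'):
  for n in('hole_saw_mid','drawer_spot','unit_face'):
    for d in viewer.pinpoint(n,c): w=world(d['at'],c);print(c,n,round(d['confidence'],2),w,pix(w,c))
print(robot.observe())
E
```

```text
pics
scene hole_saw_mid 0.98 [464.4 181.8  24.2] [227.8 214.2]
scene hole_saw_mid 0.73 [443.4  97.4  15.5] [236.5 243. ]
scene hole_saw_mid 0.61 [372.7 180.4  31.5] [191.8 227.5]
scene drawer_spot 0.91 [ 529.6 -104.6   21.4] [320.1 288.4]
scene unit_face 0.66 [ 617.1 -107.9  100. ] [359.9 246.7]
top hole_saw_mid 0.91 [371.1 180.3  31.3] [250.7 277.2]
top hole_saw_mid 0.53 [461.9 185.4  25.1] [250.  240.7]
top hole_saw_mid 0.49 [ 621.8 -111.5  101.6] [375.3 177.2]
top hole_saw_mid 0.46 [444.5  96.1  15.6] [285.2 248.5]
top drawer_spot 0.57 [ 533.  -105.3   25.2] [365.4 215.9]
top unit_face 0.58 [ 620.8 -109.4  105.2] [374.8 177.4]
{'t': 0.4, 'joints': array([-1.4,  0.5, -0. ,  1.6,  0. ,  1.1, -0.1]), 'joint_velocities': array([ 0., -0.,  0., -0., -0., -0., -0.]), 'joint_torque': array([ -0. , -52. ,  -0. , -24.4,  -0.1,   0. ,   0. ]), 'tcp_pos': array([142.4, 634.1, 214.4]), 'tcp_rot': array([ 0.3,  3.1, -0. ]), 'contact_force': array([ 0.1, -0.8, -1.2]), 'wrist_torque': array([0. , 0.1, 0. ]), 'grip_force': 0.0, 'grip_width': 1.0010119437537612}
```

View pics/t1.png

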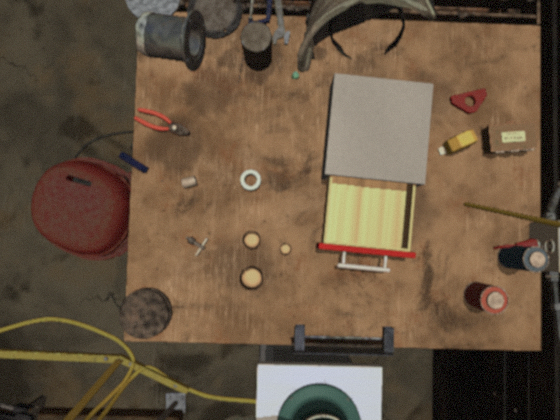

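View pics/s1.png

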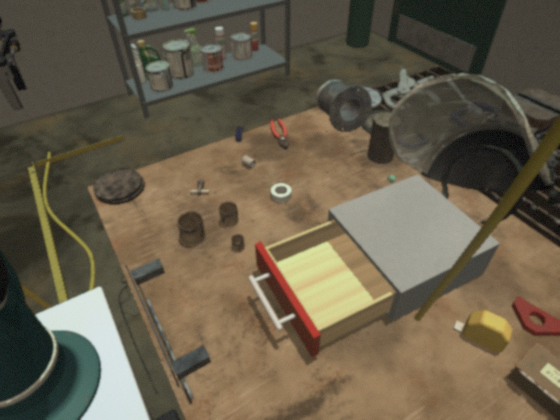

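Candidates for the saw in the top picture are three brown cups: (251,277) is the largest (mid z about 31), (251,240) is in the middle (z about 24, and 46/2 = 23 fits), and (285,249) is the smallest (z about 15). The one at (251,240) is meant. I'll confirm it in a wrist crop and measure the drawer's yaw.

Run:
```python
from h import *
np.set_printoptions(precision=1,suppress=True)
o=robot.observe(); print(o['tcp_rot'])
for uv,z in(((318,246),88),((414,256),88),((326,178),100),((426,183),100),((334,74),100),((433,83),100)): print(uv,ray(uv,'top',z))
robot.movep([455,180,200],[np.pi,0,0][:0] or [0,np.pi,0])
print(robot.observe()['tcp_pos'],robot.observe()['t'],robot.observe()['joints'])
w=snap('wrist','w1.png'); 
for d in viewer.pinpoint('hole_saw_mid','wrist'): p=world(d['at'],'wrist');print(round(d['confidence'],2),p,pix(p,'wrist'))
for d in viewer.silhouettes('hole_saw_mid','wrist'):
  m=d['mask'].astype(np.uint8); print(round(d['confidence'],2),cv2.boundingRect(m))
for z in (46,0): print(pix([463,183,z],'wrist'))
t=viewer.read_camera('top'); 
t=cv2.resize(t[150:300,230:430],(800,600),interpolation=cv2.INTER_CUBIC)
cv2.imwrite('pics/t2.png',t[:,:,::-1])
```

```text
[ 0.3  3.1 -0. ]
(318, 246) [454.7  19.6  88. ]
(414, 256) [ 437.3 -210.8   88. ]
(326, 178) [616.5   5.7 100. ]
(426, 183) [ 612.  -233.6  100. ]
(334, 74) [868.7  -7.6 100. ]
(433, 83) [ 855.4 -247.8  100. ]
[454.9 181.  200. ] 2.3917 [-0.7  0.2  0.3  2.  -0.1  0.9  1.2]
0.79 [437.4  94.1  19.6] [194. 169.]
0.7 [370.9 180.5  28.3] [282.   98.1]
0.63 [465.2 182.2  22.4] [283.5 197.3]
0.94 (261, 174, 48, 52)
0.84 (247, 60, 68, 71)
0.63 (179, 161, 36, 32)
[284.6 200.4]
[284.4 190.8]
```

View pics/w1.png

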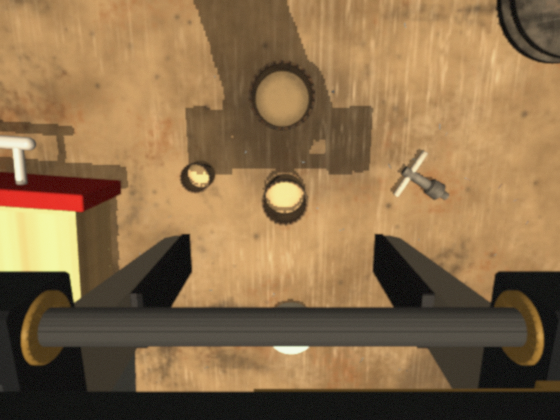

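View pics/t2.png

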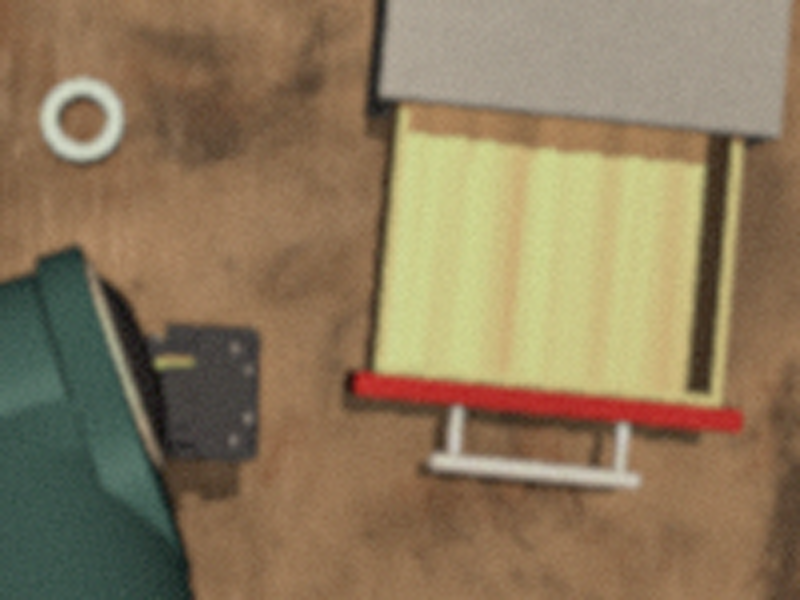

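The wrist view shows the three cups side by side. The middle-sized one (mask 48 px wide, against 68 and 36) is at (285,198), and its world position of about (464.5,182.7) agrees across all three cameras. The top crop shows an empty, open drawer with yaw of about -0.07, and the spot at about (530,-105). Picking now.

Run:
```python
from h import *
np.set_printoptions(precision=2,suppress=True)
from scipy.spatial.transform import Rotation as Ro
X=[464.5,182.7]
r=(Ro.from_euler('z',-0.07)*Ro.from_rotvec([0,np.pi,0])).as_rotvec()
grip(0.78,20)
robot.movep([*X,100],r); robot.servo_line([*X,11],feed=120)
print(robot.observe()['contact_force'])
grip(0.0,20); o=robot.observe(); print(o['grip_width']*92,o['grip_force'],o['tcp_pos'])
robot.servo_line([*X,190],feed=200)
o=robot.observe(); print(o['grip_width']*92,o['grip_force'],o['tcp_pos'],o['contact_force'],o['t'])
robot.movep([530,-105,190],r)
o=robot.observe(); print(o['grip_width']*92,o['tcp_pos'],o['t'])
s=snap('scene','s2.png');w=snap('wrist','w2.png')
cv2.imwrite('pics/c2.png',cv2.resize(np.hstack([s,w]),(800,300))[:,:,::-1])
for n in('hole_saw_mid','drawer_spot','unit_face'):
  for c in('scene','wrist'):
    for d in viewer.pinpoint(n,c): print(c,n,round(d['confidence'],2),world(d['at'],c))
```

```text
[ 0.18 -0.08  0.84]
42.37281021228216 20.000389649067074 [464.69 182.9   11.29]
42.62003334724988 19.99987875111401 [463.64 182.35 188.9 ] [-0.58  0.2  -1.24] 6.0333
42.35422341840439 [ 529.94 -103.33  189.46] 7.1667
scene hole_saw_mid 0.95 [ 531.89 -106.06  201.1 ]
scene hole_saw_mid 0.64 [443.77  95.44  15.27]
wrist hole_saw_mid 0.92 [ 529.74 -101.69  203.15]
wrist hole_saw_mid 0.61 [438.58  90.84  17.98]
scene drawer_spot 0.93 [ 531.46 -100.84   23.96]
wrist drawer_spot 0.57 [ 535.77 -106.61   22.93]
scene unit_face 0.85 [ 618.99 -106.89  103.09]
```

View pics/c2.png

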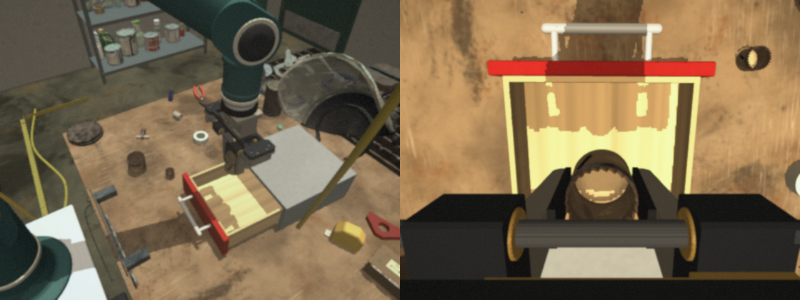

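The saw is held upright (wrist picture (600,185)) centred over the open drawer. Lowering it until it touches the floor.

Run:
```python
from h import *
np.set_printoptions(precision=2,suppress=True)
robot.servo_line([531,-104.5,45],feed=120)
robot.hold(0.2); f0=robot.observe()['contact_force'][2]
for z in np.arange(40,29.9,-1):
    robot.servo_line([531,-104.5,z],feed=15)
    f=robot.observe()['contact_force'][2]-f0
    if z<37: print(z,round(f,2))
    if f>3: break
grip(0.72); robot.hold(0.2); print(robot.observe()['grip_width'])
robot.servo_line([531,-104.5,190],feed=150)
robot.movep([430,150,300],robot.observe()['tcp_rot'])
print(robot.observe()['t'])
s=snap('scene','s3.png');w=snap('top','t3.png')
cv2.imwrite('pics/c3.png',np.hstack([cv2.resize(s[180:360,220:420],(400,360)),cv2.resize(w[150:270,290:430],(400,360))])[:,:,::-1])
for c in('scene','top'):
  for n in('hole_saw_mid','drawer_spot'):
    for d in viewer.pinpoint(n,c): print(c,n,round(d['confidence'],2),world(d['at'],c))
```

```text
36.0 0.92
35.0 1.92
34.0 1.58
33.0 5.04
0.7242409262906507
14.4167
scene hole_saw_mid 0.76 [374.08 183.69  31.09]
scene hole_saw_mid 0.71 [ 535.21 -108.02   45.83]
scene hole_saw_mid 0.67 [447.84  97.1   14.72]
scene drawer_spot 0.74 [ 532.32 -100.79   24.31]
top hole_saw_mid 0.87 [ 534.75 -105.7    44.86]
top drawer_spot 0.96 [ 532.91 -105.67   21.12]
```

View pics/c3.png

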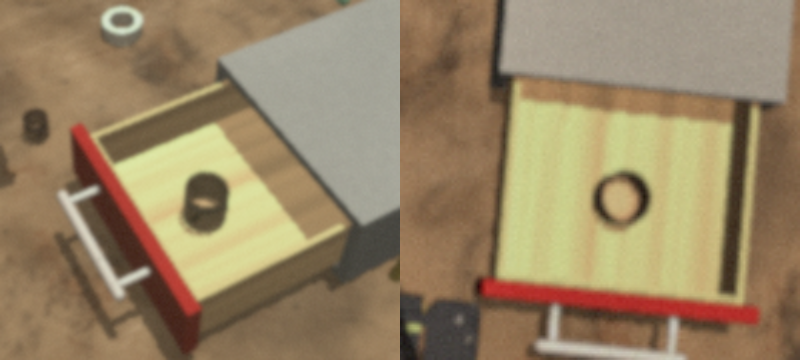

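The saw stands upright on the drawer floor (scene crop (205,200), mid z about 45, as expected). The drawer is still open and the arm is clear.

```bash
python3 -c "
from cell import robot
print(robot.job_done())"
```

```text
the job is handed in; nothing more can be done
None
```

The middle-sized hole saw stands teeth up on the floor of the open drawer, let go with the arm clear, and the job was handed in at about 15 s on the robot's clock.

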